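Unlock and flip the kiln power toggle

TASK

Switch the annealing kiln on: of the two grey switch boxes on the glassworking bench, take the one whose lever has a black cross-bar grip and sits in a notched steel quadrant; pull the lever outward along its own length until it is clear of its notch, flip it over to the notch on the other side, and let it spring fully home there. Leave the plain ball-topped lever on the other box exactly as it is.

Things in the scene. Friction and masses are not known exactly. Their poses are not given: they have to be found in the camera images.
- kiln_box: Grey switch box fixed to the bench, 140 x 90 x 60 mm (x, y, z), origin at the centre of its underside. On top a steel quadrant with two notches (two cheeks, 75 mm long in x, y -17 to 17 mm, up to 105 mm above the bench). Between the cheeks a lever turns about a pivot along the box's y axis, 68 mm above the origin. It starts locked, leaning 30 degrees to the box's -x; ON is the notch at +x.
- kiln_toggle (a joint): Swing of the kiln lever about the box's +y axis, rad: 0 = leaning 30 degrees to the box's -x (OFF), 0.524 = upright, 1.047 = 30 degrees to +x (ON, end stop). Turns freely, but the notches hold it within 0 to 0.14 or 0.91 to 1.047 unless pulled out. Starts at 0 to 0.06, grip then about (-40, 0, 137) mm in the box frame.
- kiln_pull (a joint): Pull of the lever along its length, m: 0 seated, 0.020 end stop; a spring returns it (3 to 6 N). 10 mm clears the quadrant, 14 is comfortable. Its grip is a black cross-bar cylinder, 20 mm thick, 30 mm long, along the box's y, centre 80 mm (plus pull) from the pivot. Pinch its flat ends from above, closing along the box's y; it turns between the pads as the lever swings.
- fan_lever_tip (a point): Tip of the plain lever (70 mm, slim stem, black ball knob, no cross-bar, no notched quadrant), on the other grey switch box (same 140 x 90 x 60 mm housing). It swings easily and stays wherever it is left; it may start at any angle. A bystander, to be left alone.

How it is judged:
By the outcome, as a careful person would: the job done as asked, in the order asked, and still so for the second after the job is handed in, with the robot touching nothing.
It also fails if it takes over 32 s, if anything falls off the work surface, if the arm or the gripper's body presses on something with over 40 N, if the wrist force passes 120 N, or if a joint passes its speed limit or range.

ROBOT

A 6-joint arm with a two-finger parallel gripper is mounted at the origin on the work surface. World frame = base frame: x ahead of the robot, y to its left, z up, the work surface at z = 0. Lengths are in m, angles in degrees, forces in N, time in s.
With the tool pointing down it reaches from about 0.35 to 0.875 m from the base axis. Payload 4.2 kg.
Tool frame: the origin (TCP) lies midway between the tips of the shut fingers; the grasp point (between the pads) lies 19 mm behind it; z points along the fingers, y is the line along which they close (so a half turn about z gives the same grasp; the last joint's range is limited). The gripper opens to 87 mm and grips with 3 to 60 N. Pads are 19 mm wide; open, the fingers measure 117 mm over their backs; the gripper's body (75 mm by 190 mm) begins 51 mm behind the grasp point.
Start: joints at [-58.465, 22.042, 0.453, 0, -68.411, -14.817], TCP at [0.18, -0.599, 0.223] pointing down, gripper open.
Joint ranges: [-179.83, 179.83], [-69.29, 118.12], [-61.27, 80.66], [-181.25, 117.63], [-171.15, -9.14], [-177.46, 177.46]. Speed limits (degrees/s): [159.86, 159.86, 180, 180, 180, 180].

INTERFACE

Orientations are given as [roll, pitch, yaw] about the fixed x, y, z axes, in that order (R = Rz(yaw) Ry(pitch) Rx(roll)).
In Python, from workcell import env gives the robot as it stands. The module is installed in compiled form; this text tells all that it offers. Calls block until the motion is done:
- env.goto(position, orientation): joint-space move of the TCP to a pose.
- env.move_straight(position, rotation=None, rate=0.15, force_limit=None): straight line of the TCP; rotation=None keeps the orientation; rate is the mean speed in m/s. With force_limit (N) it stops when the force on the tool has changed by that much, and returns True; else False.
- env.set_joints(angles): joint-space move.
- env.gripper_to(opening, grasp_force=None): opening from 0.0 (shut) to 1.0 (fully open); grasp_force is the grip in N (None keeps the last); returns when the fingers have stopped.
- env.dwell(seconds).
- env.inverse_kinematics(position, orientation): joint angles nearest the present ones, or None.
- env.read_state(): the state.
- env.grab_frame(name): name is "scene" or "top" or "wrist"; returns a dict with "image" (420x560x3 uint8, blue, green, red), "fx", "fy", "cx", "cy" (pixels), "D" ([k1, k2, p1, p2, k3] as OpenCV has them; the pictures are not rectified), "position" and "orientation" of the camera in the world. Camera axes: x right, y up, looking along -z (the intrinsics and any distortion apply to the point x, -y, -z); pixel columns grow to the right and rows downward; lengths in m; the calibration is good to about 2 mm. A picture is of the moment at which its call begins. There is no depth.
A pose or a line that the arm cannot do raises env.Unreachable and nothing moves.
- env.close_job(): hands the job in; it is judged then, once.
Trained networks look in a picture, given as the dict that the camera call returned (one of the last four; its "shot" number tells which), for a name from the list of things; names that differ only in an ending like _2 or _b are one class to them, and where a whole thing is asked for, a point or a joint stands for the part that bears it (a point fixed in the world has none). Each returns a list of dicts, best first, with "score" (0 to 1); they miss things now and then, are a little off and sometimes report something else, mostly with a low value. They report only what shows in the picture. A call takes as long as a camera call.
- env.search_frame(picture, thing): "xyz" ([x, y, z] in m, in world coordinates, good to about 4 mm: the middle of the surface that is visible of it).
- env.trace(picture, thing): "mask" (420x560 bool, what is visible of it).
The state is a dict: "clock": time; "joint_positions": joint angles; "qvel": joint speeds; "joint_torque": joint torques, N m; "position": TCP position; "tool_rot": TCP orientation; "force": force on the tool from outside, world axes, zero at the start; "wrist_torque": the same for the moment, N m; "opening": opening from 0.0 (shut) to 1.0 (fully open); "finger_force": force on a finger pad.
Only numpy, scipy, OpenCV 4.12 (cv2) and the standard library are available. Lean on these libraries where they do the work, as an engineer would, in place of code of your own. Each camera call takes 0.05 s, during which the arm holds its last target. There are 200 camera calls.

## Working session

There is one attempt and no reset: what is moved stays moved. The work goes in short steps, each a Python script; the robot and the scene stay as the last script left them, time stands still between calls to the robot, and variables do not carry over. Pictures are saved under pics/ and viewed, at most 10 in all, crops included, and the job is handed in when it is done.

```bash
mkdir -p pics
python3 - <<'E'
from workcell import env
import cv2,numpy as np
ims=[]
for n in("scene","top"):
    f=env.grab_frame(n); ims.append(f["image"])
    print(n,f["position"],f["orientation"],f["fx"],f["cx"],f["cy"],f["D"])
    for t in("kiln_box","kiln_pull","kiln_toggle","fan_lever_tip"):
        print(t,[(np.round(d["xyz"],3),round(d["score"],2)) for d in env.search_frame(f,t)[:3]])
        tr=env.trace(f,t)
        for d in tr[:2]:
            r,c=np.nonzero(d["mask"]);print("  mask",round(d["score"],2),c.mean().round(),r.mean().round(),len(r),cv2.minAreaRect(np.c_[c,r].astype(np.float32)))
    cv2.imwrite(f"pics/{n}.png",f["image"])
print(env.read_state()["clock"])
E
```

```text
scene [0.79921769 0.27475894 0.74229046] [ 29.68125042  -0.75411666 138.26991138] 398.0113523822657 284.6768081428181 208.63684273913438 [-0.04296985  0.          0.          0.          0.        ]
kiln_box [(array([0.578, 0.22 , 0.063]), 0.57)]
  mask 0.71 354.0 308.0 4712 ((356.55169677734375, 307.37933349609375), (57.19416427612305, 89.87654876708984), 68.19859313964844)
kiln_pull [(array([0.541, 0.222, 0.13 ]), 0.8)]
  mask 0.88 378.0 288.0 530 ((375.3243103027344, 290.0540466308594), (21.15707015991211, 42.54663848876953), 54.46232223510742)
kiln_toggle [(array([0.543, 0.224, 0.125]), 0.93)]
  mask 0.86 377.0 288.0 533 ((373.4353942871094, 291.1265563964844), (21.397533416748047, 46.56612014770508), 53.61564636230469)
fan_lever_tip [(array([ 0.546, -0.149,  0.152]), 0.62)]
  mask 0.47 232.0 144.0 250 ((232.51815795898438, 146.53109741210938), (13.58994197845459, 28.452350616455078), 14.743562698364258)
top [0.50347422 0.01725436 0.80780577] [  2.14864308  -2.11577118 -89.7003582 ] 432.7710936424656 284.45615619137607 212.679692101152 [0.01763394 0.         0.         0.         0.        ]
kiln_box [(array([0.56 , 0.206, 0.06 ]), 0.55)]
  mask 0.74 157.0 192.0 4773 ((156.67623901367188, 191.66236877441406), (59.22871780395508, 83.2583999633789), 20.854459762573242)
kiln_pull [(array([0.534, 0.227, 0.14 ]), 0.86), (array([ 0.533, -0.153,  0.157]), 0.65)]
  mask 0.82 136.0 206.0 449 ((136.50001525878906, 204.50001525878906), (21.21320343017578, 33.941123962402344), 45.0)
kiln_toggle [(array([0.539, 0.219, 0.135]), 0.93)]
fan_lever_tip [(array([ 0.536, -0.149,  0.158]), 0.73)]
  mask 0.52 378.0 207.0 222 ((378.0, 205.5), (21.0, 14.0), 90.0)
0.9
```

View pics/top.png

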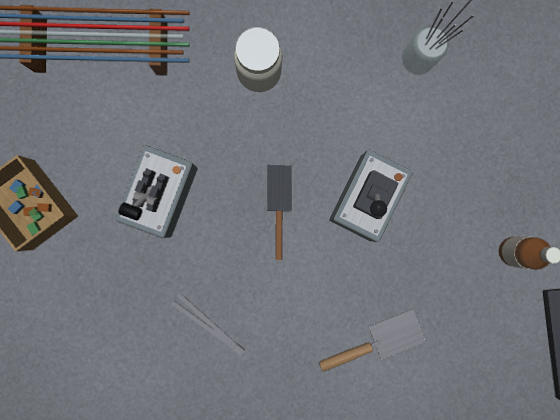

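View pics/scene.png

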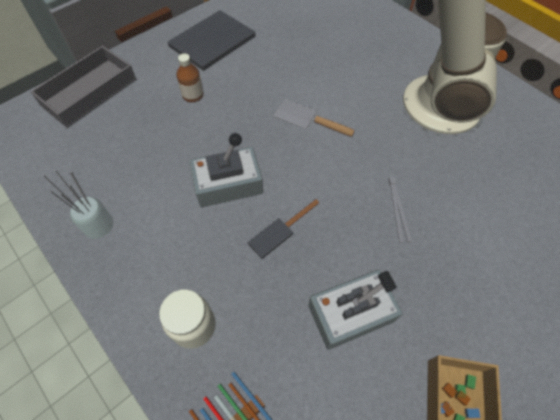

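The top view shows the kiln box at about (156,192), with its cross-bar at (130,211) on the robot's side. The fan box is at (372,197) and its ball is at (378,208). The kiln's +x axis points up and slightly right in the picture, which is world +x, -y. Next I'll measure the yaw from the bright top plate in both views.

```bash
cat > h.py <<'E'
from workcell import env
import cv2,numpy as np
from scipy.spatial.transform import Rotation as Ro
def ray(f,px):
    K=np.array([[f["fx"],0,f["cx"]],[0,f["fy"],f["cy"]],[0,0,1.]])
    u=cv2.undistortPoints(np.float64(px).reshape(-1,1,2),K,np.float64(f["D"])).reshape(-1,2)
    d=np.c_[u[:,0],-u[:,1],-np.ones(len(u))]
    return np.array(f["position"]),Ro.from_euler("xyz",f["orientation"],degrees=True).apply(d)
def onz(f,px,z):
    p,d=ray(f,px); return p+d*((z-p[2])/d[:,2])[:,None]
E
python3 - <<'E'
from h import *
G=[]
for n in("scene","top"):
    f=env.grab_frame(n); g=cv2.cvtColor(f["image"],cv2.COLOR_BGR2GRAY)
    b=max(env.trace(f,"kiln_box"),key=lambda d:d["score"])["mask"]
    m=((g>155)&cv2.dilate(b.astype(np.uint8),np.ones((5,5))).astype(bool)).astype(np.uint8)
    m=cv2.morphologyEx(m,cv2.MORPH_OPEN,np.ones((2,2)))
    r,c=np.nonzero(m)
    w=onz(f,np.c_[c,r],.06)[:,:2].astype(np.float32)
    print(n,len(r),cv2.minAreaRect(w*1000))
    t=env.trace(f,"kiln_pull")[0]["mask"]; r,c=np.nonzero(t)
    cv2.imwrite(f"pics/m_{n}.png",cv2.resize(np.hstack([m*255,t.astype(np.uint8)*255]),None,fx=.7,fy=.7))
    # dark pixels of grip only
    G.append(ray(f,[[130,211]] if n=="top" else [[387,282]]))
(p,d),(q,e)=G
s=np.linalg.lstsq(np.c_[d[0],-e[0]],q-p,rcond=None)[0]
print(p+d[0]*s[0],q+e[0]*s[1])
E
```

```text
scene 1694 ((567.49853515625, 218.13516235351562), (74.3280029296875, 119.98316192626953), 70.06985473632812)
top 1677 ((565.891357421875, 213.44972229003906), (74.22200775146484, 120.52019500732422), 70.1530990600586)
[0.52927645 0.23074197 0.13396468] [0.52992298 0.22993692 0.13373604]
```

Both views agree: box centre about (0.567, 0.216), yaw -20°. The triangulated grip (0.5296, 0.230) matches the predicted grip (0.529, 0.2295). I'll approach high and check with the wrist camera.

```bash
cat >> h.py <<'E'
C=np.array([.5667,.216,.068]); Rb=Ro.from_euler("z",-20,degrees=True)
OFF=np.zeros(3)
def yaw():
    best=None
    q0=np.array(env.read_state()["joint_positions"])
    for y in(-20,160):
        q=env.inverse_kinematics([.53,.23,.3],[180,0,y])
        if q is not None and(best is None or np.abs(q-q0).max()<best[0]): best=(np.abs(np.array(q)-q0).max(),y)
    return best[1]
def tcp(lean,r,dz=0.,off=np.zeros(3)):   # lean deg to +x, r from pivot; TCP 19 mm below grip
    a=np.radians(lean)
    return C+Rb.apply([r*np.sin(a),0,r*np.cos(a)])+off+[0,0,dz-.019+.002]
E
python3 - <<'E'
from h import *
s=env.read_state(); p=np.array(s["position"])
env.move_straight(p+[0,0,.12],rate=.25)
y=yaw(); print(y)
t=tcp(-29,.08,.11)
env.goto(t,[180,0,y])
s=env.read_state();print(s["clock"],s["position"],s["tool_rot"],t,s["joint_positions"])
f=env.grab_frame("wrist");cv2.imwrite("pics/w.png",f["image"])
print(env.search_frame(f,"kiln_pull")[:2])
for d in env.trace(f,"kiln_pull")[:1]:
    r,c=np.nonzero(d["mask"]);print(c.min(),c.max(),r.min(),r.max())
# expected grip centre in wrist pixels
g=tcp(-29,.08)+[0,0,.017]
Rc=Ro.from_euler("xyz",f["orientation"],degrees=True)
for k in(-.015,0,.015):
    v=Rc.inv().apply(g+Rb.apply([0,k,0])-f["position"]); print(f["cx"]+f["fx"]*v[0]/-v[2],f["cy"]+f["fy"]*v[1]/v[2])
E
```

```text
-20
5.0 [0.53056551 0.22865028 0.23106452] [-1.79996664e+02 -9.11567627e-03 -2.00670260e+01] [0.53025424 0.22926517 0.23096958] [ 3.93744607e+01  1.71012045e+01 -5.63405857e+00  6.67247384e-03
 -6.72572301e+01  3.05559344e+01]
[{'xyz': [0.5449, 0.2236, 0.1412], 'score': 0.74}]
256 294 150 223
295.7784633322748 211.63240876759437
276.79648205663267 211.6533081765518
257.8172360489408 211.67420457394354
```

View pics/w.png

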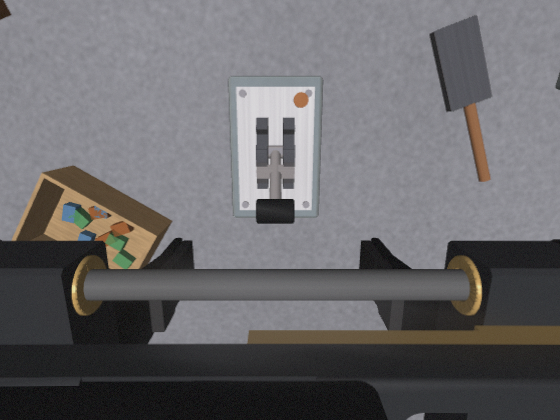

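The wrist view shows the cross-bar at columns 256-294, rows 198-223, within 1.5 px of the prediction (276.8, 211.7). The estimate holds, so I'll grasp and pull.

Run:
```python
from h import *
o=Rb.apply([0,.001,0])
def rep(k):
    s=env.read_state();print(k,round(s["clock"],2),np.round(s["position"],4),np.round(s["force"],1),round(s["opening"],3),np.round(s["finger_force"],1));return s
print(env.move_straight(tcp(-29,.08,0,o),rate=.1,force_limit=15)); rep("down")
env.gripper_to(0.0,30); rep("grip")
print(env.move_straight(tcp(-29,.096,0,o),rate=.04,force_limit=30)); rep("pull")
f=env.grab_frame("scene");cv2.imwrite("pics/s2.png",f["image"][200:360,280:460].repeat(4,0).repeat(4,1)[:600,:])
```

```text
False
down 6.4 [0.5311 0.2305 0.1217] [ 0.7 -0.3 -0.1] 1.0 0.0
grip 7.37 [0.5305 0.23   0.121 ] [ 0.  -0.9  0.2] 0.34 30.0
False
pull 7.92 [0.523  0.2328 0.1348] [ 2.9 -1.5 -5.8] 0.341 30.0
```

View pics/s2.png

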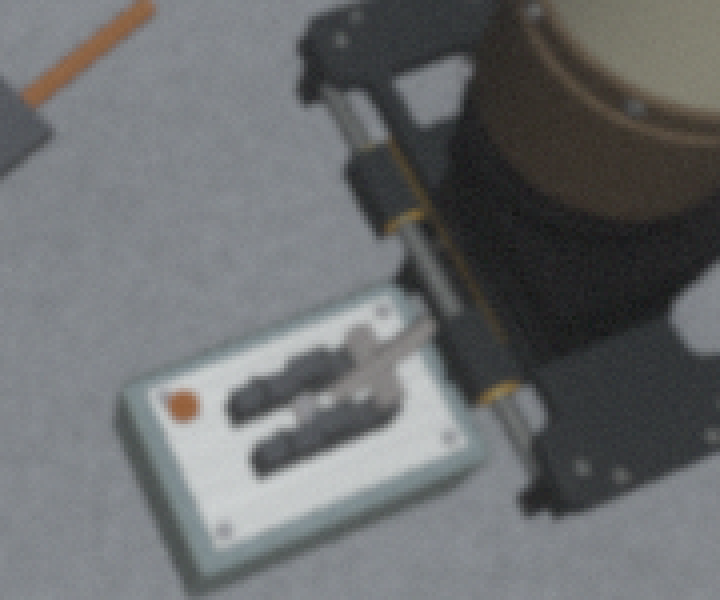

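The grip is held (opening 0.34 ≈ 30 mm), and the roughly 6.6 N back along the lever matches the spring. The view shows the gripper on the bar with the lever drawn out. Now I'll swing it over.

Run:
```python
from h import *
o=Rb.apply([0,.001,0])
for a in(-19,-9,1,11,20,27):
    hit=env.move_straight(tcp(a,.096,0,o),rate=.06,force_limit=25)
    s=env.read_state()
    print(a,hit,round(s["clock"],2),np.round(s["position"]-tcp(a,.096,0,o),4),"box-force",np.round(Rb.inv().apply(s["force"]),1),round(s["opening"],3))
    if hit: break
f=env.grab_frame("scene");cv2.imwrite("pics/s3.png",f["image"][200:350,280:460].repeat(4,0).repeat(4,1))
```

```text
-19 False 8.39 [-0.     -0.0004 -0.0004] box-force [ 0.9  0.2 -6.7] 0.342
-9 False 8.82 [ 0.0003 -0.0004 -0.0001] box-force [-0.  -1.1 -6.3] 0.343
1 False 9.24 [ 0.0004 -0.0004 -0.0001] box-force [-1.8 -1.7 -5.5] 0.339
11 False 9.67 [ 0.0001 -0.0003 -0.0002] box-force [-2.  -1.6 -6. ] 0.339
20 False 10.07 [-0.0001 -0.0001 -0.0001] box-force [-3.3 -1.2 -4.7] 0.343
27 False 10.41 [-0.0002 -0.0001 -0.    ] box-force [-4.  -2.5 -3.7] 0.342
```

View pics/s3.png

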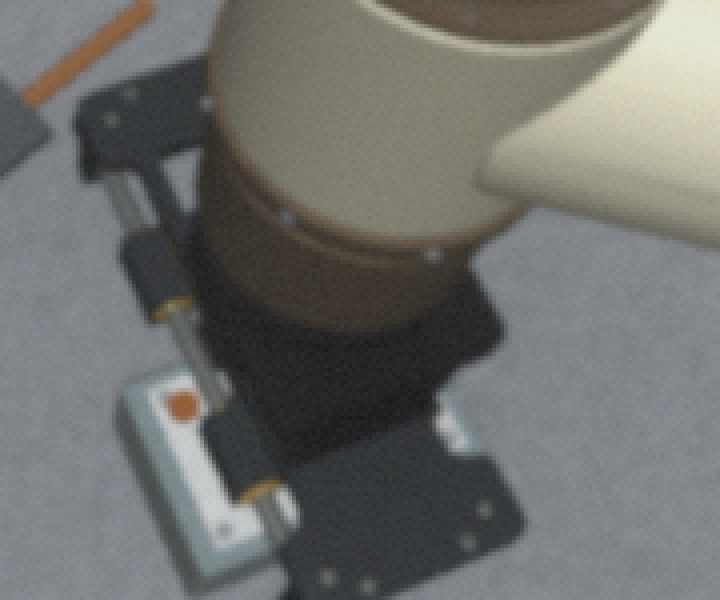

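The spring force follows the lever round, so it swung over with the gripper. The view shows the gripper over the ON side. Now I'll seat it, release and retreat.

Run:
```python
from h import *
o=Rb.apply([0,.001,0])
def rep(k):
    s=env.read_state();print(k,round(s["clock"],2),np.round(s["position"],4),"box-force",np.round(Rb.inv().apply(s["force"]),1),round(s["opening"],3))
hit=env.move_straight(tcp(27.5,.081,0,o),rate=.04,force_limit=15); print(hit); rep("seat")
env.gripper_to(1.0); rep("open")
env.dwell(.3)
p=np.array(env.read_state()["position"])
env.move_straight(p+[0,0,.12],rate=.15)
env.move_straight(p+Rb.apply([-.12,0,.13]),rate=.2); rep("up")
f=env.grab_frame("wrist");
g=env.grab_frame("top")
cv2.imwrite("pics/end.png",np.vstack([f["image"][:240,:],g["image"][100:300,:]]))
K=lambda f:[(np.round(d["xyz"],3),d["score"]) for d in env.search_frame(f,"kiln_pull")[:2]]
print(K(f),K(g),env.search_frame(g,"fan_lever_tip")[:1])
# expected grip pixel (wrist) seated vs pulled 12 mm
Rc=Ro.from_euler("xyz",f["orientation"],degrees=True)
for a,r in((30,.08),(26,.08),(28,.092)):
    x=tcp(a,r)+[0,0,.017]; v=Rc.inv().apply(x-f["position"]); print(a,r,f["cx"]+f["fx"]*v[0]/-v[2],f["cy"]+f["fy"]*v[1]/v[2])
```

```text
False
seat 10.98 [0.6043 0.2036 0.1256] box-force [-0.4 -5.2  3.8] 0.344
open 12.13 [0.6022 0.2041 0.1229] box-force [-0.3 -0.  -0.2] 0.999
up 14.13 [0.4899 0.2452 0.2526] box-force [-0.3  0.1 -0.1] 0.996
[(array([0.599, 0.206, 0.141]), 0.93)] [(array([0.595, 0.21 , 0.141]), 0.97)] [{'xyz': [0.5346, -0.1518, 0.1552], 'score': 0.78}]
30 0.08 278.9203653982048 48.34293515507218
26 0.08 278.93245024304224 54.73895096584701
28 0.092 279.0488729363454 40.183225869773565
```

View pics/end.png

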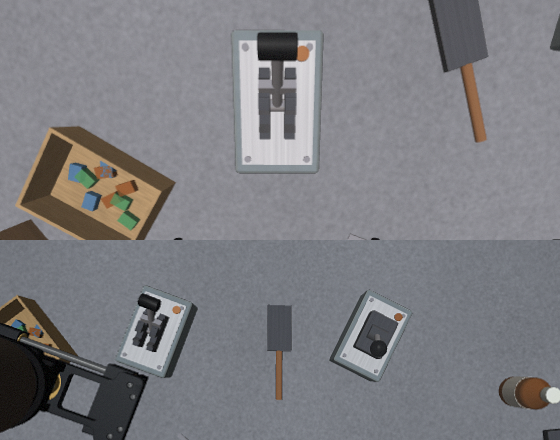

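The lever is now on the ON side, with the bar at wrist pixel (277,46), and the fan ball hasn't moved. The wrist row is close to the fully seated prediction (48), but the 3.8 N contact on the way in makes me want proof. I'll triangulate the bar to check it is fully seated.

Run:
```python
from h import *
from scipy.optimize import least_squares
# second wrist viewpoint, directly above and back; then fit bar centre from ray set
obs=[];out=[]
def add(n):
    f=env.grab_frame(n); g=cv2.cvtColor(f["image"],cv2.COLOR_BGR2GRAY)
    t=env.trace(f,"kiln_pull")
    if not t: print(n,"none");return
    m=cv2.dilate(t[0]["mask"].astype(np.uint8),np.ones((3,3)))*(g<60).astype(np.uint8)
    m=cv2.morphologyEx(m,cv2.MORPH_OPEN,np.ones((7,7)))
    k,l,st,ce=cv2.connectedComponentsWithStats(m)
    # component nearest the expected bar
    x=tcp(29,.082)+[0,0,.017]
    Rc=Ro.from_euler("xyz",f["orientation"],degrees=True);v=Rc.inv().apply(x-f["position"])
    e=np.array([f["cx"]+f["fx"]*v[0]/-v[2],f["cy"]+f["fy"]*v[1]/v[2]])
    if k<2: print(n,"empty");return
    i=1+np.argmin(np.linalg.norm(ce[1:]-e,axis=1))
    x,y,w,h,a=st[i]; c=ce[i]
    print(n,"centroid",c.round(1),"bbox",x,y,w,h,"pred",e.round(1),"net",np.round(env.search_frame(f,"kiln_pull")[0]["xyz"],3))
    p,d=ray(f,[c]); obs.append((p,d[0]/np.linalg.norm(d[0])))
    out.append(cv2.resize(f["image"][max(0,int(c[1])-50):int(c[1])+50,max(0,int(c[0])-50):int(c[0])+50],(260,260),interpolation=cv2.INTER_CUBIC))
add("wrist");add("top");add("scene")
p=np.array(env.read_state()["position"])
env.move_straight(p+Rb.apply([-.10,0,.0]),rotation=None,rate=.2)
add("wrist");add("scene")
r=least_squares(lambda x:np.concatenate([np.cross(x-p,d) for p,d in obs]),[.6,.2,.14])
b=Rb.inv().apply(r.x-C); print(r.x,"box",b*1000,"res mm",np.sqrt(2*r.cost)*1000,"r",np.hypot(b[0],b[2]),"lean",np.degrees(np.arctan2(b[0],b[2])))
cv2.imwrite("pics/tri.png",np.hstack(out[:3])); print(env.read_state()["clock"])
```

```text
wrist centroid [276.3  52.8] bbox 257 45 39 16 pred [278.2  48.4] net [0.603 0.207 0.144]
top none
scene centroid [341.9 299.6] bbox 336 292 13 16 pred [342.6 298.6] net [0.604 0.206 0.141]
wrist none
scene centroid [342. 300.] bbox 336 292 13 17 pred [342.6 298.6] net [0.604 0.205 0.14 ]
[0.60318594 0.20310627 0.13053441] box [38.6954857   0.36277926 62.53441334] res mm 1.5816706590241825 r 0.07353838089885709 lean 31.74868588799908
15.6833
```

View pics/tri.png

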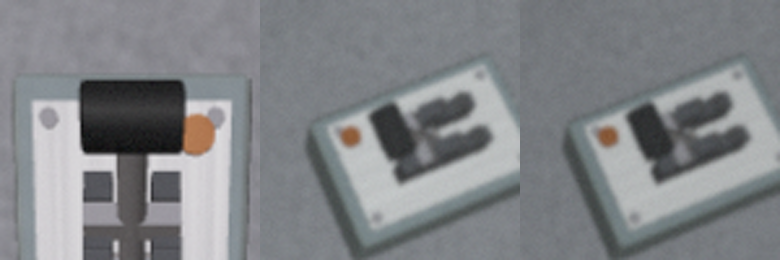

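Run:
```python
from h import *
f=env.grab_frame("scene")
K=np.array([[f["fx"],0,f["cx"]],[0,f["fy"],f["cy"]],[0,0,1.]])
R=Ro.from_euler("xyz",f["orientation"],degrees=True)
def px(a,r):
    v=R.inv().apply(tcp(a,r)+[0,0,.017]-f["position"])*[1,-1,-1]
    return cv2.projectPoints(v.reshape(1,1,3),np.zeros(3),np.zeros(3),K,np.float64(f["D"]))[0].ravel().round(1)
# measure the dark bar the same way in the first picture (start, certainly seated) and now
def bar(im,e):
    g=cv2.GaussianBlur(cv2.cvtColor(im,cv2.COLOR_BGR2GRAY),(3,3),0)
    x,y=np.int32(e); m=np.zeros_like(g); m[y-16:y+17,x-16:x+17]=(g<60)[y-16:y+17,x-16:x+17]
    m=cv2.morphologyEx(m,cv2.MORPH_OPEN,np.ones((7,7)))
    k,l,st,ce=cv2.connectedComponentsWithStats(m); i=1+np.argmin(np.linalg.norm(ce[1:]-e,axis=1)); return ce[i].round(1),st[i]
print("start",bar(cv2.imread("pics/scene.png"),px(-29,.08)),px(-30,.08),px(-27,.08))
print("now",bar(f["image"],px(29,.08)))
for a in(26,28,30):
    for r in(.08,.085,.09): print(a,r,px(a,r))
```

```text
start (array([386.5, 281. ]), array([381, 274,  12,  15, 142], dtype=int32)) [387.1 280.8] [385.3 281.2]
now (array([342.4, 300.6]), array([337, 293,  12,  16, 148], dtype=int32))
26 0.08 [345.1 297.2]
26 0.085 [344.3 296.9]
26 0.09 [343.4 296.5]
28 0.08 [343.6 298.1]
28 0.085 [342.6 297.8]
28 0.09 [341.6 297.4]
30 0.08 [342.  298.9]
30 0.085 [341.  298.6]
30 0.09 [339.9 298.4]
```

Every view fits a seated bar (r ≈ 80 mm, lean ≈ 30°) and rules out one resting on the tooth tops (r ≥ 90 mm). The arm is clear and the fan lever hasn't moved, so I'm handing in.

```bash
python3 -c "
from workcell import env
print(env.read_state()['clock'],env.close_job())"
```

```text
the job is handed in; nothing more can be done
15.7333 None
```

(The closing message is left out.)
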